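# Clamp a sample under the ratchet probe stand

## Robot

A 6-joint arm with a two-finger parallel gripper is mounted at the origin on a cart in front of the work surface, level with it; the furniture and walls round the work are solid. World frame = base frame: x ahead of the robot, y to its left, z up, the work surface at z = 0. Lengths are in m, angles in rad, forces in N, time in s.
With the tool pointing down it reaches from about 0.35 to 0.875 m from the base axis. Payload 4.2 kg.
Tool frame: the origin (TCP) lies midway between the tips of the shut fingers; the grasp point (between the pads) lies 19 mm behind it (bot.tcp_to_grasp is the distance from the TCP to the grasp point, in m); z points along the fingers, y is the direction in which the jaws open and shut (so a half turn about z gives the same grasp; the last joint's range is limited). The gripper opens to 85 mm and grips with 20 to 120 N. Pads are 22 mm wide; open, the fingers measure 114 mm over their backs; the gripper's body (76 mm by 85 mm) begins 54 mm behind the grasp point. The pads swing forward as they close: fully open they stand 13 mm farther back than shut.
Start: joints at [1.379, 0.385, 0.008, 0, -1.194, -0.259], TCP at [0.272, 0.563, 0.231] pointing down, gripper open.
Joint ranges: [-3.14, 3.14], [-1.21, 2.06], [-1.07, 1.41], [-3.16, 2.05], [-2.99, -0.16], [-3.1, 3.1]. Speed limits (rad/s): [2.79, 2.79, 3.14, 3.14, 3.14, 3.14].

## Interface

Orientations are given as a rotation vector (axis times angle).
In Python, from station import bot gives the robot as it stands.
- The arm moves only by the tool move_arm, never from a script. Its argument "series" is a list that holds one entry, the list of rows, each a list of 5 numbers: the shift along the world's x, y, z in mm, then the turn about the world's z in degrees, then the closure in counts, from 0 (fully open) to 255 (shut). A call has 1 to 5 rows; each row is the pose to reach, as a shift and turn from the pose measured when the call began; what a row does not reach only later rows make up. A row lasts 1/10 s, in which the tool goes at most 50 mm and 8.59 degrees, less where a joint would pass 70% of its speed; a pose out of reach is approached as far as the arm can. A call with a gripper value outside its range is refused whole. The fingers move at their own pace and stop on an object; "force" is the grip in N (left out, the last holds). Time passes only in rows, so rows that repeat a pose let the fingers close. It gives the time, the measured TCP pose, the force and the opening at its end, in the units of the state.
- bot.read_state(): the state, without advancing time (a new reading comes with each control period).
- bot.camera(name): name is "side" or "top" or "wrist"; returns the picture (420x560x3 uint8, blue, green, red); there is no depth.
- bot.calibration(name): a dict with "camera_matrix" (3x3 intrinsics, pixels), "R" (3x3) and "t" (3): a world point X has camera coordinates R X + t; the wrist camera has in their place "T_tool_cam" (4x4, takes a point from camera to tool coordinates, whose origin is the TCP and whose axes are the flange's). Camera axes: x right, y down, z forward; pixel columns grow to the right and rows downward; lengths in m; the calibration is good to about 2 mm. A picture is of the moment at which its call begins: read the wrist's pose just before it. calibration takes no time and is no camera call.
- bot.sign_off(): hands the job in, once; it reports no verdict.
The state is a dict: "t": time; "joint_pos": joint angles; "qvel": joint speeds; "tau": joint torques, N m; "eef_pos": TCP position; "tcp_rot": TCP orientation; "wrist_force": force on the tool from outside, world axes, zero at the start; "wrist_torque": the same for the moment, N m; "grip_width": finger opening in m.
Only numpy, scipy, OpenCV 4.12 (cv2) and the standard library are available. Lean on these libraries where they do the work, as an engineer would, in place of code of your own. Each camera call takes 0.05 s, during which the arm holds its last target. There are 200 camera calls.

## Task

Set the red resin mount flat in the round nest of the probe stand's pulled-out tray and push the tray fully home, so that the mount stands under the probe. Then turn the knob on top clockwise, without leaning on it, until the probe is down on the mount and the ratchet has clicked over two to four times; let go and leave it pressed like that, with the blue and black mounts left where they are.

Things in the scene. Friction and masses are not known exactly. Their poses are not given: they have to be found in the camera images.
- red_mount: red cylinder of cast resin with a polished sample in its top face: 30 mm across, 18 mm high; stands loose on the worktop among two others like it; origin at the centre of its underside, z up
- blue_mount: blue resin mount, same size; origin at the centre of its underside; leave it alone
- black_mount: black resin mount, same size; origin at the centre of its underside; leave it alone
- stand: probe stand bolted to the worktop: grey base 230 x 120 mm, 14 mm high, with two rails, a steel column and a blue arm. Origin on the worktop straight under the axis of probe and knob; x points along the rails from the tray's handle to the column (the way the tray is pushed home), z up. Base from x = -150 to +80 mm; column at x = +62 mm, 22 mm thick, its top 129 mm above the worktop
- head: blue arm clamped on the column, at a height that differs from day to day; origin on the axis of probe and knob at the underside of the arm (34 mm thick, round nose of 17 mm radius about the axis); its axes are those of the stand
- probe: steel probe, 19 mm across, under the arm on the axis; slides up and down without turning, carries screw and knob. Its contact face is 28 mm below this origin and starts 3.5 to 9 mm above where the mount's top will be. Clockwise turning drives it down 20 mm a turn (3.18 mm a rad) until it meets the mount; at slip it presses with about 25 N (over 32 N harms the mount), and the screw holds by itself
- nest (a point): centre of the floor of the round nest on the aluminium tray, 30 mm above the worktop. The nest is a black ring 5 mm high, 33 mm inside, 43 mm outside, so the mount sits in it with 1.5 mm play all round and stands 13 mm out of it. Axes as the stand's; moves with the tray. With the tray out it lies 95 mm in front of the probe axis, clear of the arm
- tray_handle (a point): middle of the grip of the tray's upright black pull knob (18 mm across, 38 mm high, this point 28 mm above the tray's top face, 58 mm above the worktop), 95 mm in front of the nest on the tray's tongue. Axes as the stand's
- tray (a joint): how far the tray has been pushed in along the stand's x, in m: 0 pulled out, 0.095 fully home against its stop (nest under the probe). Slides with about 2 N of friction and stays where it is left
- knob_grip (a point): point on the axis of the black ribbed ratchet knob to grip from above, 14 mm below its top. Knob 33 mm across, its side 42 mm high (28 mm of it below this point), a slimmer silver ring under it. It sinks with the probe as it is turned, so the hand must follow it down; once the probe meets the mount it sinks no more. Its x axis turns with the knob (the white mark on top lies along -x)
- ratchet_knob (a joint): slip of the knob on its screw, rad, positive clockwise from above: 0 at the start, unchanged while the screw follows the knob, +0.524 (30 degrees) per click once the ratchet slips. Running free takes about 0.16 N m; the ratchet slips at about 0.23 N m, the torque falling and rising with each click. Pulling up on the knob takes load off the mount, pressing down on it adds to the load on the mount

How it is judged:
By the outcome, as a careful person would: the job done as asked, in the order asked, and still so for the second after the job is handed in, with the robot touching nothing.
It also fails if it takes over 72 s, if anything falls off the work surface, if the arm or the gripper's body presses on something with over 40 N, if the wrist force passes 120 N, or if a joint passes its speed limit or range.

## Working session

There is one attempt and no reset: what is moved stays moved. The work goes in short steps, Python scripts to look and compute and a tool call to move; the robot and the scene stay as the last step left them, time stands still between calls to the robot, and variables do not carry over. Pictures are saved under pics/ and viewed, about 8 in all and at most 12, crops included, and the job is handed in when it is done.

Besides the shell and the picture viewer there is one more tool, called after "Emit:" as name(argument=value, ...) on one line, values as JSON. move_arm: Moves the arm, as the interface text tells. Its arguments: {"type":"object","properties":{"series":{"type":"array","items":{"type":"array","items":{"type":"array","items":{"type":"number"}}}},"force":{"type":"number"}},"required":["series"]}

```bash
mkdir -p pics; ls; python3 - <<'E'
from station import bot
import cv2,numpy as np
s=bot.read_state();print({k:np.round(v,3).tolist() for k,v in s.items()},bot.tcp_to_grasp)
a=bot.camera("side");b=bot.camera("top")
cv2.imwrite("pics/side0.png",a);cv2.imwrite("pics/top0.png",b)
for n in("side","top","wrist"):
  print(n,{k:np.round(v,4).tolist() for k,v in bot.calibration(n).items()})
E
```

```text
pics
{'t': 0.0, 'joint_pos': [1.379, 0.386, 0.007, -0.0, -1.194, -0.259], 'qvel': [-0.0, 0.001, -0.001, 0.0, 0.001, 0.001], 'tau': [-0.001, -39.229, 18.841, 4.186, -0.004, -0.0], 'eef_pos': [0.272, 0.562, 0.23], 'tcp_rot': [3.06, -0.702, -0.001], 'wrist_force': [0.859, -0.551, 0.102], 'wrist_torque': [0.034, 0.0, -0.016], 'grip_width': 0.086} 0.0187
side {'camera_matrix': [[534.4808, 0.0, 275.9101], [0.0, 534.4808, 206.985], [0.0, 0.0, 1.0]], 'R': [[-0.9991, -0.0423, -0.004], [-0.0153, 0.4455, -0.8952], [0.0397, -0.8943, -0.4457]], 't': [0.5486, 0.0701, 1.2753]}
top {'camera_matrix': [[396.0943, 0.0, 277.0893], [0.0, 396.0943, 210.8011], [0.0, 0.0, 1.0]], 'R': [[0.0113, -0.9996, 0.0267], [-0.9879, -0.0153, -0.1542], [0.1545, -0.0246, -0.9877]], 't': [0.1124, 0.5534, 0.8808]}
wrist {'camera_matrix': [[302.3084, 0.0, 276.3826], [0.0, 302.3084, 208.2651], [0.0, 0.0, 1.0]], 'T_tool_cam': [[-0.0008, -0.9618, -0.2739, 0.0694], [1.0, -0.0008, -0.0001, -0.0004], [-0.0001, -0.2739, 0.9618, -0.1432], [0.0, 0.0, 0.0, 1.0]]}
```

View pics/side0.png

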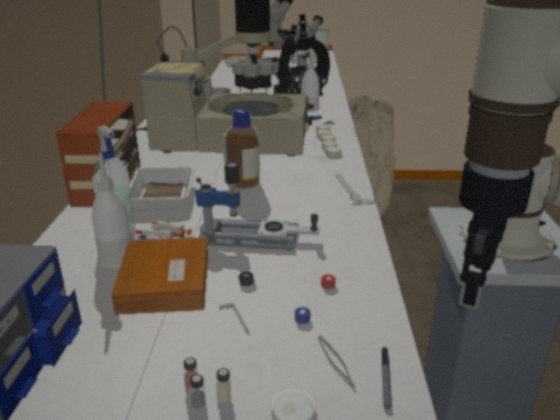

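View pics/top0.png

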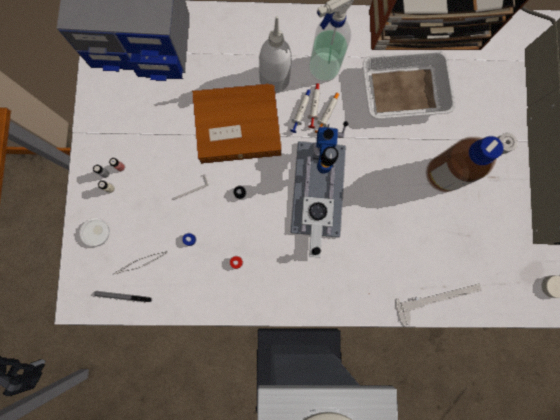

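The side view shows red at (328,282), blue at (303,315), black at (246,279) and the stand around (240,220). The top view shows red at (236,262), the nest at (318,211), the handle at (316,251) and the knob at (329,156).

```bash
cat > h.py <<'E'
from station import bot
import cv2,numpy as np
from scipy.spatial.transform import Rotation as Rn
def cam(n,s=None):
    c=bot.calibration(n);K=np.array(c["camera_matrix"])
    if n=="wrist":
        s=s or bot.read_state();T=np.array(c["T_tool_cam"]);R=Rn.from_rotvec(s["tcp_rot"]).as_matrix()
        return K,R@T[:3,:3],R@T[:3,3]+np.array(s["eef_pos"])
    R=np.array(c["R"]);return K,R.T,-R.T@np.array(c["t"])
def ray(n,uv,s=None):
    K,A,o=cam(n,s);return o,A@np.linalg.solve(K,[uv[0],uv[1],1])
def onz(n,uv,z,s=None):
    o,d=ray(n,uv,s);return o+d*(z-o[2])/d[2]
def proj(n,X,s=None):
    K,A,o=cam(n,s);p=K@(A.T@(np.array(X)-o));return p[:2]/p[2]
def tri(n1,u1,n2,u2,s=None):
    o,d=ray(n1,u1,s);p,e=ray(n2,u2,s)
    t=np.linalg.lstsq(np.c_[d,-e],p-o,rcond=None)[0];a=o+d*t[0];b=p+e*t[1]
    return (a+b)/2,np.linalg.norm(a-b)
E
python3 - <<'E'
from h import *
b=cv2.imread("pics/top0.png");a=cv2.imread("pics/side0.png")
def red(im,x0,x1,y0,y1):
    h=cv2.cvtColor(im,cv2.COLOR_BGR2HSV)
    m=((h[...,0]<8)|(h[...,0]>172))&(h[...,1]>120)&(h[...,2]>60)
    m=m.astype(np.uint8); k=np.zeros_like(m);k[y0:y1,x0:x1]=1
    n=cv2.findNonZero(m*k);(c,r)=cv2.minEnclosingCircle(n);return c,r
c,r=red(b,220,252,245,280);print(c,r,onz("top",c,.012))
c,r=red(a,315,342,270,295);print(c,r,onz("side",c,.009))
for nm,uv,z in(("nest",(318,211),.035),("handle",(316,251),.068),("basecorner",(291,234),.014),("bc2",(340,237),.014)):print(nm,onz("top",uv,z))
print("knob",tri("top",(330,153),"side",(232,167)))
cv2.imwrite("pics/crop1.png",np.hstack([cv2.resize(b[120:265,280:355],None,fx=4,fy=4,interpolation=2),cv2.resize(a[155:255,190:325],(470,580-232),interpolation=2).copy() if 0 else cv2.resize(a[155:255,190:325],(480,580),interpolation=2)]))
E
```

```text
(235.6460723876953, 262.0393371582031) 6.156561851501465 [0.43307106 0.21508954 0.012     ]
(328.0, 281.0) 7.071167945861816 [0.43304251 0.21599392 0.009     ]
nest [0.55383071 0.0234333  0.035     ]
handle [0.45823228 0.03261332 0.068     ]
basecorner [0.50075826 0.08539218 0.014     ]
bc2 [ 0.49521094 -0.03160946  0.014     ]
knob (array([0.64898209, 0.01694695, 0.17727158]), np.float64(0.004335366175382086))
```

View pics/crop1.png

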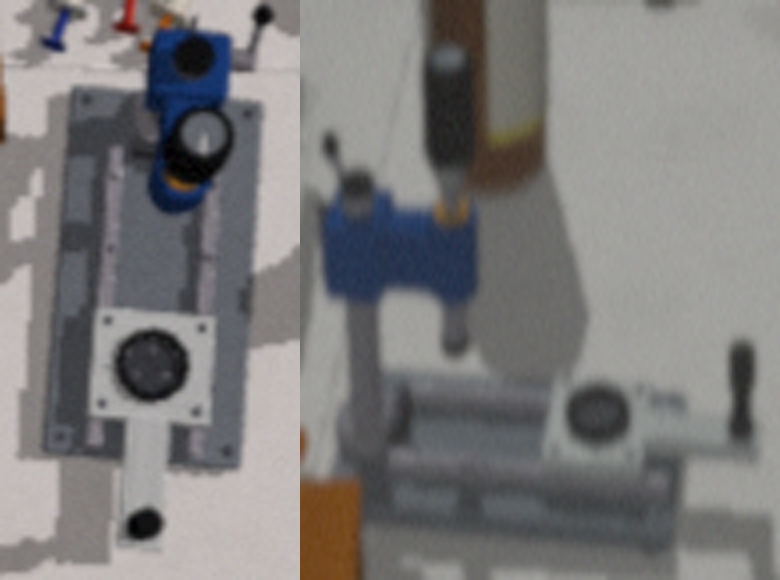

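The crop shows the knob top at about (330,152) in top and (231,165) in side. The nest and handle lie along a line at yaw ≈ -5.5°, and extending it 95 mm from the nest lands on the triangulated knob axis (≈0.649, 0.016). I'm moving to above the red mount.

Emit:
move_arm(series=[[[161, -347, -110, 20, 0], [161, -347, -110, 20, 0], [161, -347, -110, 20, 0], [161, -347, -110, 20, 0], [161, -347, -110, 20, 0]]], force=40)

```text
t: 0.6
eef_pos: [0.3733, 0.3426, 0.161]
tcp_rot: [3.135, -0.159, -0.0]
wrist_force: [0.4, 0.0, -0.2]
grip_width: 0.0852
```

Emit:
move_arm(series=[[[60, -127, -41, 0, 0], [60, -127, -41, 0, 0], [60, -127, -41, 0, 0], [60, -127, -41, 0, 0], [60, -127, -41, 0, 0]]])

```text
t: 1.1
eef_pos: [0.4336, 0.2145, 0.1196]
tcp_rot: [3.134, -0.163, -0.001]
wrist_force: [0.9, -0.3, -0.3]
grip_width: 0.085
```

```bash
cat >> h.py <<'E'
def redmount(z,s,im):
    h=cv2.cvtColor(im,cv2.COLOR_BGR2HSV)
    m=(((h[...,0]<8)|(h[...,0]>172))&(h[...,1]>110)&(h[...,2]>50)).astype(np.uint8)
    cs,_=cv2.findContours(m,cv2.RETR_EXTERNAL,cv2.CHAIN_APPROX_NONE)
    c=max(cs,key=cv2.contourArea);return c
def shot(name):
    s=bot.read_state();im=bot.camera("wrist");cv2.imwrite("pics/%s.png"%name,im)
    print("t",round(s["t"],2),"q",np.round(s["joint_pos"],3),"tcp",np.round(s["eef_pos"],4),"rot",np.round(s["tcp_rot"],3),"F",np.round(s["wrist_force"],1),"w",round(s["grip_width"],4))
    return s,im
E
python3 - <<'E'
from h import *
s,im=shot("w1");c=redmount(0,s,im)
(u,r)=cv2.minEnclosingCircle(c);print(u,r,cv2.contourArea(c),onz("wrist",u,.012,s),cv2.boundingRect(c))
e=cv2.fitEllipse(c);print(e)
E
```

```text
t 1.1 q [ 0.797  0.267 -0.485  0.002 -0.821  0.669] tcp [0.4336 0.2145 0.1196] rot [ 3.134e+00 -1.630e-01 -1.000e-03] F [ 0.9 -0.3 -0.3] w 0.085
(275.3636474609375, 205.90908813476562) 18.102190017700195 934.5 [0.43377233 0.21544191 0.012     ] (259, 188, 34, 37)
((275.514892578125, 206.04498291015625), (33.47751235961914, 35.61267852783203), 6.125967502593994)
```

View pics/w1.png

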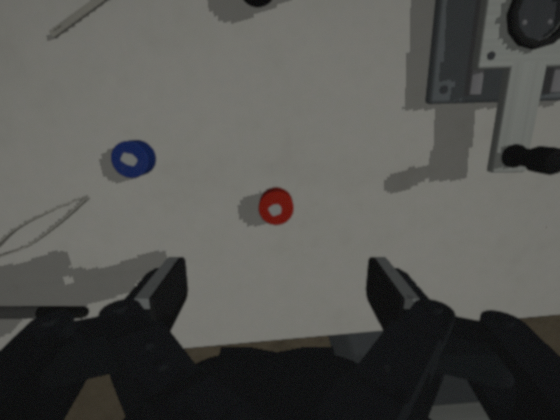

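The wrist view shows red centred at (275,206), which casts to (0.4338, 0.2154) and agrees with the fixed cameras. Blue is at (133,158), well clear. Next I descend and grip.

Emit:
move_arm(series=[[[0, 1, -45, 0, 0], [0, 1, -85, 0, 0], [0, 1, -112, 0, 0], [0, 1, -113, 0, 0], [0, 1, -113, 0, 80]]])

```text
t: 1.65
eef_pos: [0.4338, 0.2181, 0.0075]
tcp_rot: [3.136, -0.156, 0.001]
wrist_force: [0.6, 0.3, -0.0]
grip_width: 0.0734
```

Emit:
move_arm(series=[[[0, 0, 0, 0, 255], [0, 0, 0, 0, 255], [0, 0, 0, 0, 255], [0, 0, 0, 0, 255], [0, 0, 0, 0, 255]]])

```text
t: 2.15
eef_pos: [0.4344, 0.2188, 0.009]
tcp_rot: [3.138, -0.155, 0.004]
wrist_force: [-2.8, -0.2, 6.6]
grip_width: 0.0273
```

Emit:
move_arm(series=[[[0, 0, 0, 0, 255], [0, 0, 10, 0, 255], [0, 0, 40, 0, 255], [0, 0, 70, 0, 255], [0, 0, 70, 0, 255]]])

```text
t: 2.65
eef_pos: [0.4367, 0.2208, 0.0835]
tcp_rot: [-3.131, 0.154, -0.015]
wrist_force: [-0.4, 0.1, -0.5]
grip_width: 0.0272
```

```bash
python3 - <<'E'
from h import *
s,im=shot("w2");a=bot.camera("side")
cv2.imwrite("pics/w2c.png",np.hstack([cv2.resize(im[120:420,130:430],(400,400)),cv2.resize(a[190:310,280:400],(400,400),interpolation=2)]))
u=proj("side",s["eef_pos"]);print(u)
E
```

```text
t 2.65 q [ 0.803  0.322 -0.524  0.004 -0.714  0.667] tcp [0.4367 0.2208 0.0835] rot [-3.131  0.154 -0.015] F [-0.4  0.1 -0.5] w 0.0272
[327.71672531 250.96255647]
```

View pics/w2c.png

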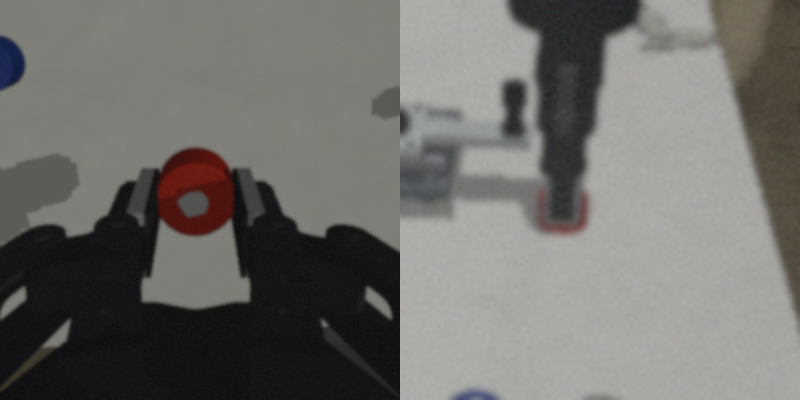

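The mount is held upright and centred between the pads, and the side view agrees. Next I go to a stand-off just in front of the nest for a close look.

Emit:
move_arm(series=[[[0, 0, 27, 0, 255], [57, -192, 27, 0, 255], [57, -192, 27, 0, 255], [57, -192, 27, 0, 255], [57, -192, 27, 0, 255]]])

```text
t: 3.25
eef_pos: [0.4908, 0.0253, 0.1061]
tcp_rot: [-3.137, 0.155, -0.002]
wrist_force: [1.1, 0.5, -0.6]
grip_width: 0.0275
```

Emit:
move_arm(series=[[[0, 0, 0, 0, 255], [0, 0, 0, 0, 255]]])

```text
t: 3.45
eef_pos: [0.4899, 0.0237, 0.1049]
tcp_rot: [-3.137, 0.161, 0.002]
wrist_force: [-0.0, 0.9, 0.2]
grip_width: 0.0275
```

```bash
python3 - <<'E'
from h import *
s,im=shot("w3")
c=redmount(0,s,im);print(cv2.boundingRect(c),cv2.minEnclosingCircle(c),"mount",onz("wrist",cv2.minEnclosingCircle(c)[0],s["eef_pos"][2]+.009,s))
p=proj("wrist",[.5538,.0234,.035],s);print(p)
g=cv2.cvtColor(im,cv2.COLOR_BGR2GRAY)
cv2.imwrite("pics/w3c.png",cv2.resize(im[0:300,130:530],(800,600)))
E
```

```text
t 3.45 q [ 3.800e-01  2.980e-01 -4.870e-01 -1.000e-03 -7.880e-01  1.089e+00] tcp [0.4899 0.0237 0.1049] rot [-3.137e+00  1.610e-01  2.000e-03] F [-0.   0.9  0.2] w 0.0275
(248, 231, 57, 65) ((276.3351745605469, 263.4010925292969), 32.51059341430664) mount [0.49326988 0.02384078 0.11385643]
[267.82813793 130.93590825]
```

View pics/w3c.png

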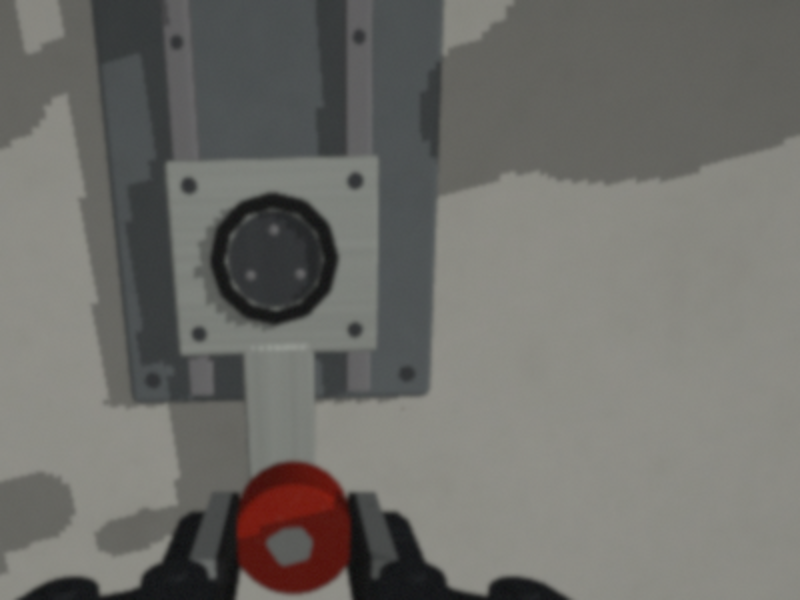

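The nest ring is centred at about (267,129) in full-image pixels, within 2 px of where my estimate projects. The held mount spans rows 231–296. I'll measure both centres from their edges.

```bash
python3 - <<'E'
from h import *
s=bot.read_state();im=cv2.imread("pics/w3.png");e=np.array(s["eef_pos"])
for dz in(.007,.009,.011):
  lo=onz("wrist",(276,296),e[2]+dz,s);up=onz("wrist",(276,231),e[2]+dz,s);ub=onz("wrist",(276,231),e[2]+dz-.018,s)
  print(dz,"rel x lo+15",(lo[0]+.015-e[0])*1e3,"up-15",(up[0]-.015-e[0])*1e3,"upbottom-15",(ub[0]-.015-e[0])*1e3)
g=cv2.cvtColor(im,cv2.COLOR_BGR2GRAY);k=np.zeros_like(g);k[85:172,225:312]=1
m=((g<45)&(k>0)).astype(np.uint8);cs,_=cv2.findContours(m,cv2.RETR_EXTERNAL,cv2.CHAIN_APPROX_NONE)
c=max(cs,key=cv2.contourArea);el=cv2.fitEllipse(c);print(el,cv2.boundingRect(c),onz("wrist",el[0],.0345,s))
pts=np.array([onz("wrist",p[0],.035,s)[:2]*1e3 for p in c],np.float32);print(cv2.minEnclosingCircle(pts))
for uv in((219,177),(307.5,174)): print("trayfront",onz("wrist",uv,.03,s)) # tray corners
for uv in((213,80.5),(319,78)): print("trayback",onz("wrist",uv,.03,s))
r=redmount(0,s,im);print([ (y,int(r[r[:,0,1]==y][:,0,0].min()),int(r[r[:,0,1]==y][:,0,0].max())) for y in(240,250,260,270,280,290)])
E
```

```text
0.007 rel x lo+15 -0.7338372429308015 up-15 4.3688055477291705 upbottom-15 -2.233560402521706
0.009 rel x lo+15 0.5154072186669412 up-15 5.102401764423725 upbottom-15 -1.4999641858271517
0.011 rel x lo+15 1.7646516802647394 up-15 5.835997981118279 upbottom-15 -0.7663679691325975
((266.4155578613281, 128.94256591796875), (60.603302001953125, 62.54695129394531), 177.46578979492188) (236, 97, 62, 65) [0.5553795 0.0255263 0.0345   ]
((554.772216796875, 25.535675048828125), 21.18924331665039)
trayfront [0.52507149 0.06381811 0.03      ]
trayfront [ 0.52076091 -0.00057282  0.03      ]
trayback [0.59012535 0.0578418  0.03      ]
trayback [ 0.58451105 -0.01292639  0.03      ]
[(240, 256, 296), (250, 250, 303), (260, 248, 304), (270, 248, 304), (280, 249, 304), (290, 259, 294)]
```

Emit:
move_arm(series=[[[40, 1, 0, 0, 255], [65.5, 2, -20, 0, 255], [65.5, 2, -48, 0, 255], [65.5, 2, -50, 0, 255], [65.5, 2, -50, 0, 255]]])

```text
t: 4.0
eef_pos: [0.5544, 0.0278, 0.0544]
tcp_rot: [3.137, -0.153, -0.006]
wrist_force: [0.7, 1.4, 0.3]
grip_width: 0.0276
```

```bash
python3 - <<'E'
from h import *
s,im=shot("w4");a=bot.camera("side");cv2.imwrite("pics/s4.png",a)
e=np.array(s["eef_pos"]);u=proj("side",[.5548,.0255,.035]);print(u)
x,y=map(int,u)
cv2.imwrite("pics/w4c.png",np.hstack([cv2.resize(im[150:330,180:380],(400,360)),cv2.resize(a[y-50:y+40,x-50:x+50],(400,360),interpolation=2)]))
c=redmount(0,s,im);print(cv2.boundingRect(c))
E
```

```text
t 4.0 q [ 3.420e-01  4.610e-01 -3.790e-01 -1.000e-03 -7.340e-01  1.132e+00] tcp [0.5544 0.0278 0.0544] rot [ 3.137 -0.153 -0.006] F [0.7 1.4 0.3] w 0.0276
[272.96660526 224.68530329]
(248, 230, 58, 66)
```

View pics/w4c.png

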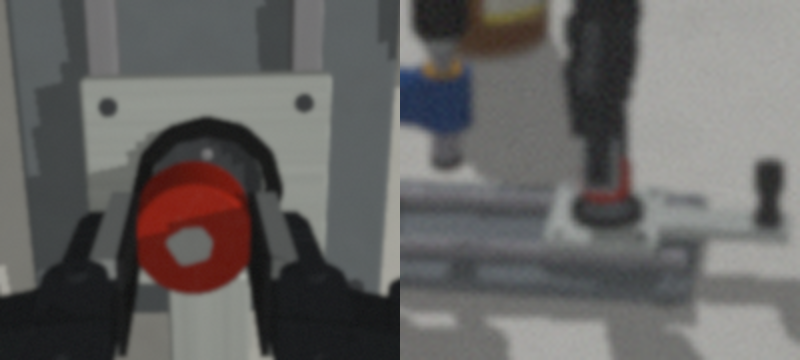

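The wrist view has the ring's arc about 7 px to the right of the mount, so the TCP is too far in +y. In the side view the mount is just above the ring. I'll fit the visible outer arc.

```bash
python3 - <<'E'
from h import *
from scipy.optimize import least_squares
s=bot.read_state();s["eef_pos"]=[.5544,.0278,.0544];s["tcp_rot"]=[3.137,-.153,-.006]
g=cv2.GaussianBlur(cv2.cvtColor(cv2.imread("pics/w4.png"),cv2.COLOR_BGR2GRAY),(3,3),0).astype(int)
P=[];U=[]
for c in range(262,312,3):   # outer arc: bright tray -> dark ring going down
    col=g[195:235,c]; d=col[2:]-col[:-2]; i=int(np.argmin(d[:25])); 
    if d[i]<-25: U.append((c,195+i+1));P.append(onz("wrist",U[-1],.035,s)[:2]*1e3)
P=np.array(P);print(U)
f=lambda q:np.hypot(*(P-q).T)-21.5
r=least_squares(f,[555,25],loss="soft_l1");print(r.x,np.round(r.fun,1))
E
```

```text
[(262, 214), (265, 213), (268, 212), (271, 211), (274, 210), (277, 209), (280, 208), (283, 208), (286, 208), (289, 209), (292, 210), (295, 211), (298, 211), (301, 212), (304, 214), (307, 217), (310, 219)]
[555.57544394  24.23571509] [ 0.3 -0.  -0.2 -0.3 -0.2 -0.   0.4  0.3  0.3 -0.1 -0.3 -0.4  0.1  0.3
  0.2 -0.3  0. ]
```

Emit:
move_arm(series=[[[1.3, -3.5, 0, 0, 255], [1.3, -3.5, 0, 0, 255], [1.3, -3.5, 0, 0, 255], [1.3, -3.5, 0, 0, 255]]])

```text
t: 4.5
eef_pos: [0.5571, 0.0243, 0.0568]
tcp_rot: [-3.137, 0.154, -0.002]
wrist_force: [-0.4, -0.2, -0.7]
grip_width: 0.0274
```

Emit:
move_arm(series=[[[0, 0, 0, 0, 255], [0, 0, 0, 0, 255]]])

```text
t: 4.7
eef_pos: [0.5571, 0.0242, 0.0569]
tcp_rot: [-3.137, 0.155, -0.003]
wrist_force: [-0.3, 0.4, 0.3]
grip_width: 0.0272
```

Emit:
move_arm(series=[[[-1, 0, -4, 0, 255], [-1, 0, -8, 0, 255], [-1, 0, -12, 0, 255], [-1, 0, -14, 0, 255], [-1, 0, -14, 0, 255]]])

```text
t: 5.2
eef_pos: [0.5559, 0.0241, 0.0423]
tcp_rot: [-3.137, 0.155, -0.001]
wrist_force: [0.0, -0.8, -1.4]
grip_width: 0.0275
```

```bash
python3 - <<'E'
from h import *
s,im=shot("w5");s,_=shot("w5b");a=bot.camera("side");x,y=272,220
cv2.imwrite("pics/w5c.png",np.hstack([cv2.resize(im[150:330,180:380],(400,360)),cv2.resize(a[y-50:y+40,x-50:x+50],(400,360),interpolation=2)]))
E
```

```text
t 5.2 q [ 0.334  0.479 -0.389 -0.    -0.702  1.138] tcp [0.5559 0.0241 0.0423] rot [-3.137e+00  1.550e-01 -1.000e-03] F [ 0.  -0.8 -1.4] w 0.0275
t 5.25 q [ 0.335  0.478 -0.389 -0.    -0.702  1.138] tcp [0.5561 0.0242 0.0426] rot [-3.137e+00  1.540e-01 -2.000e-03] F [ 0.9 -0.4 -2.1] w 0.0269
```

View pics/w5c.png

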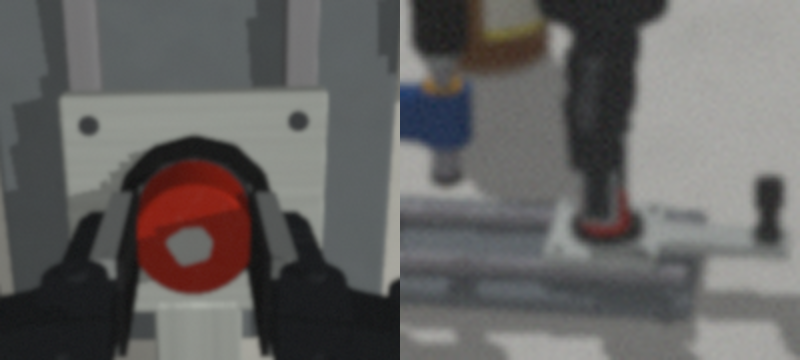

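The mount is now centred in the ring in both views, with its rim entering and no contact force. I'll lower it the last few millimetres.

Emit:
move_arm(series=[[[0, 0, -1.5, 0, 255], [0, 0, -3, 0, 255], [0, 0, -4, 0, 255], [0, 0, -4, 0, 255]]])

```text
t: 5.75
eef_pos: [0.5564, 0.0242, 0.0393]
tcp_rot: [-3.137, 0.154, -0.003]
wrist_force: [-1.1, -0.6, 4.2]
grip_width: 0.0274
```

Emit:
move_arm(series=[[[0, 0, 0, 0, 120], [0, 0, 0, 0, 120], [0, 0, 0, 0, 100], [0, 0, 0, 0, 100]]])

```text
t: 6.15
eef_pos: [0.5564, 0.0242, 0.0392]
tcp_rot: [-3.137, 0.154, -0.003]
wrist_force: [-0.6, 0.5, -0.7]
grip_width: 0.0518
```

Emit:
move_arm(series=[[[0, 0, 10, 0, 100], [0, 0, 40, 0, 100], [0, 0, 70, 0, 0], [-60, 6, 90, 0, 0], [-60, 6, 90, 0, 0]]])

```text
t: 6.65
eef_pos: [0.4939, 0.0302, 0.1314]
tcp_rot: [-3.136, 0.154, -0.005]
wrist_force: [-0.1, -0.5, -0.9]
grip_width: 0.0852
```

```bash
python3 - <<'E'
from h import *
s,im=shot("w6");a=bot.camera("side");cv2.imwrite("pics/s6.png",a)
cv2.imwrite("pics/w6c.png",np.hstack([cv2.resize(im[0:270,140:440],(400,360)),cv2.resize(a[150:265,195:325],(400,360),interpolation=2)]))
E
```

```text
t 6.65 q [ 3.890e-01  2.660e-01 -4.480e-01 -1.000e-03 -8.530e-01  1.084e+00] tcp [0.4939 0.0302 0.1314] rot [-3.136  0.154 -0.005] F [-0.1 -0.5 -0.9] w 0.0852
```

View pics/w6c.png

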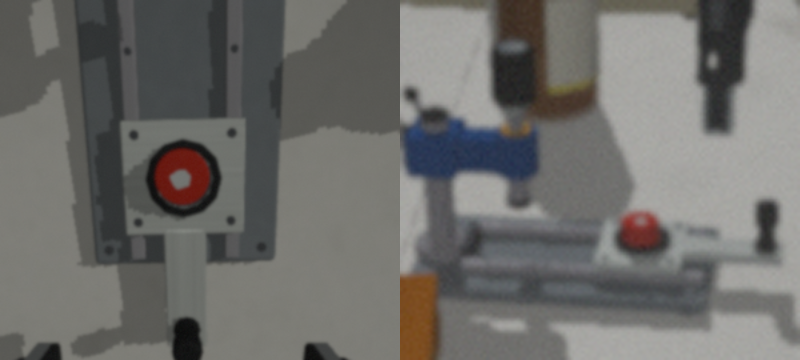

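The red mount sits flat and centred in the nest in both views. Next I grip the tray's pull knob (≈0.460, 0.033) and push along the stand's x.

Emit:
move_arm(series=[[[-34, 3, 0, 0, 0], [-34, 3, -40, 0, 0], [-34, 3, -80, 0, 0], [-34, 3, -90, 0, 0], [-34, 3, -90, 0, 60]]], force=30)

```text
t: 7.25
eef_pos: [0.4609, 0.0329, 0.0395]
tcp_rot: [3.138, -0.152, 0.0]
wrist_force: [-0.7, -0.1, 0.7]
grip_width: 0.0732
```

Emit:
move_arm(series=[[[0, 0, 0, 0, 255], [0, 0, 0, 0, 255], [0, 0, 0, 0, 255], [0, 0, 0, 0, 255], [0, 0, 0, 0, 255]]])

```text
t: 7.75
eef_pos: [0.4613, 0.031, 0.0408]
tcp_rot: [3.135, -0.15, 0.002]
wrist_force: [2.5, -11.5, 4.0]
grip_width: 0.017
```

Emit:
move_arm(series=[[[8, -2, 0, 0, 255], [23, -3, 0, 0, 255], [40, -4, 0, 0, 255], [57, -5.5, 0, 0, 255], [70, -6.5, 0, 0, 255]]])

```text
t: 8.25
eef_pos: [0.5319, 0.0253, 0.041]
tcp_rot: [3.136, -0.149, 0.001]
wrist_force: [-2.5, 4.3, -1.0]
grip_width: 0.0169
```

Emit:
move_arm(series=[[[8, 0, 0, 0, 255], [18, -1, 0, 0, 255], [23, -1.5, 0, 0, 255], [27, -2, 0, 0, 255], [28, -2, 0, 0, 255]]])

```text
t: 8.75
eef_pos: [0.5561, 0.0234, 0.0409]
tcp_rot: [3.135, -0.151, -0.012]
wrist_force: [-12.7, 5.7, 8.7]
grip_width: 0.0169
```

```bash
python3 - <<'E'
from h import *
s,im=shot("w7")
E
```

```text
t 8.75 q [ 3.330e-01  4.840e-01 -3.840e-01 -1.000e-03 -7.100e-01  1.142e+00] tcp [0.5561 0.0234 0.0409] rot [ 3.135 -0.151 -0.012] F [-12.7   5.7   8.7] w 0.0169
```

The tray moved 94.8 mm and met its stop, with 12.7 N of reaction. I'll release and rise.

Emit:
move_arm(series=[[[-1, 0, 0, 0, 120], [-1, 0, 0, 0, 100], [-1, 0, 0, 0, 60], [-1, 0, 0, 0, 40]]])

```text
t: 9.2
eef_pos: [0.5558, 0.0234, 0.0411]
tcp_rot: [3.136, -0.151, -0.009]
wrist_force: [0.2, 0.2, -0.4]
grip_width: 0.0715
```

Emit:
move_arm(series=[[[-1, 0, 30, 0, 0], [-2, 0, 80, 0, 0], [-2, 0, 130, 0, 0], [-2, 0, 180, 0, 0], [10, 0, 215, 0, 0]]])

```text
t: 9.7
eef_pos: [0.5661, 0.0233, 0.2607]
tcp_rot: [3.137, -0.151, -0.001]
wrist_force: [0.6, -0.4, -0.6]
grip_width: 0.0852
```

Emit:
move_arm(series=[[[25, -2, 2, 0, 0], [25, -2, 2, 0, 0], [25, -2, 2, 0, 0]]])

```text
t: 10.0
eef_pos: [0.5909, 0.0211, 0.2619]
tcp_rot: [3.137, -0.152, -0.003]
wrist_force: [-0.5, 0.3, -0.7]
grip_width: 0.0853
```

```bash
python3 - <<'E'
from h import *
s,im=shot("w8");a=bot.camera("side");b=bot.camera("top");cv2.imwrite("pics/s8.png",a)
print(proj("wrist",[.6498,.0167,.178],s),proj("side",[.6498,.0167,.178]),proj("side",[.6498,.0167,.048]))
cv2.imwrite("pics/w8c.png",np.hstack([cv2.resize(im[0:300,130:430],(400,400)),cv2.resize(a[150:265,180:310],(400,400),interpolation=2)]))
E
```

```text
t 10.0 q [ 0.309  0.309 -0.028  0.    -1.236  1.165] tcp [0.5909 0.0211 0.2619] rot [ 3.137e+00 -1.520e-01 -3.000e-03] F [-0.5  0.3 -0.7] w 0.0853
[275.09404192 136.74548099] [230.7138555  166.38035983] [233.00672371 217.41677614]
```

View pics/w8c.png

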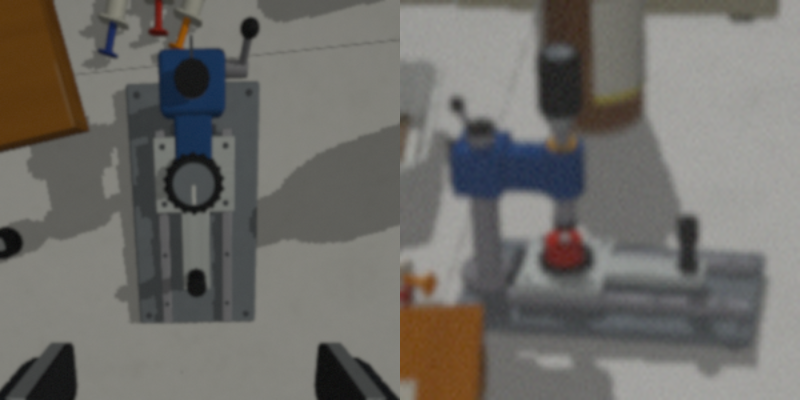

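The knob top is at about (275,137) in the wrist view, against a predicted (275,137). The mount stands under the probe with the tray home. I'll go over the knob, pre-turned 40° counter-clockwise for stroke.

Emit:
move_arm(series=[[[25, -2, 0, 8, 60], [59, -4.5, 0, 16, 60], [59, -4.5, 0, 24, 60], [59, -4.5, 0, 32, 60], [59, -4.5, 0, 40, 60]]])

```text
t: 10.65
eef_pos: [0.6488, 0.0166, 0.2606]
tcp_rot: [2.996, 0.94, -0.006]
wrist_force: [-0.6, 0.4, -0.2]
grip_width: 0.0654
```

Emit:
move_arm(series=[[[0, 0, -30, 0, 60], [0, 0, -60, 0, 60], [0, 0, -60, 0, 60]]])

```text
t: 10.95
eef_pos: [0.6452, 0.0163, 0.1951]
tcp_rot: [2.998, 0.939, -0.024]
wrist_force: [-0.7, -0.4, -1.1]
grip_width: 0.0656
```

```bash
python3 - <<'E'
from h import *
s,im=shot("w9");a=bot.camera("side");cv2.imwrite("pics/s9.png",a)
print(proj("wrist",[.6498,.0167,.178],s))
cv2.imwrite("pics/w9c.png",np.hstack([cv2.resize(im[100:400,130:430],(400,400)),cv2.resize(a[120:235,180:310],(400,400),interpolation=2)]))
E
```

```text
t 10.95 q [ 2.760e-01  4.520e-01  2.100e-02  1.000e-03 -1.155e+00  1.902e+00] tcp [0.6452 0.0163 0.1951] rot [ 2.998  0.939 -0.024] F [-0.7 -0.4 -1.1] w 0.0656
[281.215175   241.90579672]
```

View pics/w9c.png

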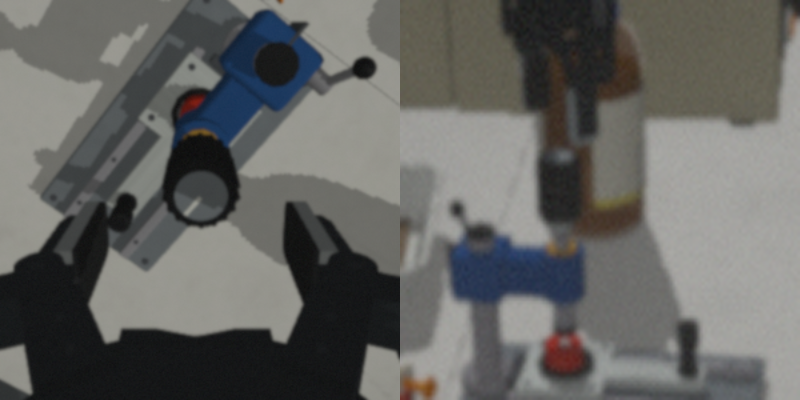

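The knob is centred between the open fingers, with its top at (281,246), 4 px off the prediction and within tolerance. I'll descend and grip.

Emit:
move_arm(series=[[[3.5, 0, -10, 0, 60], [3.5, 0, -30, 0, 60], [3.5, 0, -46, 0, 60], [3.5, 0, -48, 0, 60]]], force=40)

```text
t: 11.45
eef_pos: [0.6515, 0.0163, 0.1512]
tcp_rot: [2.995, 0.94, -0.012]
wrist_force: [-0.0, 0.4, -0.5]
grip_width: 0.0652
```

Emit:
move_arm(series=[[[0, 0, 0, 0, 60]]])

```text
t: 11.55
eef_pos: [0.6523, 0.0164, 0.152]
tcp_rot: [2.994, 0.94, -0.01]
wrist_force: [0.2, 0.9, -0.2]
grip_width: 0.065
```

Emit:
move_arm(series=[[[-3, 0, -4, 0, 60], [-3, 0, -4, 0, 60], [-3, 0, -4, 0, 110]]])

```text
t: 11.85
eef_pos: [0.6495, 0.0164, 0.1488]
tcp_rot: [2.994, 0.94, -0.008]
wrist_force: [-0.0, -0.4, 0.5]
grip_width: 0.0524
```

Emit:
move_arm(series=[[[0, 0, 0, 0, 255], [0, 0, 0, 0, 255], [0, 0, 0, 0, 255], [0, 0, 0, 0, 255]]])

```text
t: 12.25
eef_pos: [0.6498, 0.0166, 0.1496]
tcp_rot: [2.994, 0.941, -0.007]
wrist_force: [-1.5, 0.6, 4.1]
grip_width: 0.0319
```

```bash
cat > st.py <<'E'
from station import bot
import numpy as np
s=bot.read_state();print(round(s["t"],2),"tcp",np.round(s["eef_pos"],4),"rot",np.round(s["tcp_rot"],3),"F",np.round(s["wrist_force"],1),"T",np.round(s["wrist_torque"],3),"q6",round(s["joint_pos"][5],3),"w",round(s["grip_width"],4))
E
python3 st.py
```

```text
12.25 tcp [0.6498 0.0166 0.1496] rot [ 2.994  0.941 -0.007] F [-1.5  0.6  4.1] T [ 0.35   0.429 -0.02 ] q6 1.902 w 0.0319
```

Emit:
move_arm(series=[[[0, 0, -0.4, -8, 255], [0, 0, -0.8, -16, 255], [0, 0, -1.3, -24, 255], [0, 0, -1.8, -32, 255], [0, 0, -2.2, -40, 255]]])

```text
t: 12.75
eef_pos: [0.6498, 0.0164, 0.1474]
tcp_rot: [3.136, -0.148, -0.008]
wrist_force: [-0.6, -0.1, 1.6]
grip_width: 0.0325
```

```bash
python3 st.py
```

```text
12.75 tcp [0.6498 0.0164 0.1474] rot [ 3.136 -0.148 -0.008] F [-0.6 -0.1  1.6] T [-0.001  0.233  0.147] q6 1.202 w 0.0325
```

Emit:
move_arm(series=[[[0, 0, -0.4, -8, 255], [0, 0, -0.8, -16, 255], [0, 0, -1.3, -24, 255]]])

```text
t: 13.05
eef_pos: [0.6498, 0.0163, 0.1461]
tcp_rot: [3.035, -0.805, -0.009]
wrist_force: [-1.1, -0.4, 1.7]
grip_width: 0.0324
```

```bash
python3 st.py
```

```text
13.05 tcp [0.6498 0.0163 0.1461] rot [ 3.035 -0.805 -0.009] F [-1.1 -0.4  1.7] T [0.03  0.183 0.126] q6 0.781 w 0.0324
```

Emit:
move_arm(series=[[[0, 0, -0.3, -8, 255], [0, 0, -0.8, -16, 255]]])

```text
t: 13.25
eef_pos: [0.6497, 0.0162, 0.1451]
tcp_rot: [2.891, -1.227, -0.01]
wrist_force: [-0.8, -0.1, 1.8]
grip_width: 0.0318
```

```bash
python3 st.py
```

```text
13.25 tcp [0.6497 0.0162 0.1451] rot [ 2.891 -1.227 -0.01 ] F [-0.8 -0.1  1.8] T [0.106 0.254 0.145] q6 0.498 w 0.0318
```

Emit:
move_arm(series=[[[0, 0, -0.4, -8, 255], [0, 0, -0.8, -16, 255]]])

```text
t: 13.45
eef_pos: [0.6496, 0.0161, 0.1442]
tcp_rot: [2.688, -1.625, -0.01]
wrist_force: [-0.4, 0.7, 1.7]
grip_width: 0.0325
```

```bash
python3 st.py
```

```text
13.45 tcp [0.6496 0.0161 0.1442] rot [ 2.688 -1.625 -0.01 ] F [-0.4  0.7  1.7] T [0.143 0.194 0.129] q6 0.215 w 0.0325
```

Emit:
move_arm(series=[[[0, 0, -0.4, -8, 255], [0, 0, -0.8, -16, 255]]])

```text
t: 13.65
eef_pos: [0.6495, 0.0161, 0.1433]
tcp_rot: [-2.431, 1.99, 0.01]
wrist_force: [-0.9, 0.5, 2.5]
grip_width: 0.032
```

```bash
python3 st.py
```

```text
13.65 tcp [0.6495 0.0161 0.1433] rot [-2.431  1.99   0.01 ] F [-0.9  0.5  2.5] T [0.166 0.205 0.173] q6 -0.069 w 0.032
```

Emit:
move_arm(series=[[[0, 0, -0.2, -8, 255], [0, 0, -0.4, -14, 255]]])

```text
t: 13.85
eef_pos: [0.6494, 0.0161, 0.1426]
tcp_rot: [-2.165, 2.276, 0.01]
wrist_force: [-0.5, 0.7, 0.6]
grip_width: 0.0321
```

```bash
python3 st.py
```

```text
13.85 tcp [0.6494 0.0161 0.1426] rot [-2.165  2.276  0.01 ] F [-0.5  0.7  0.6] T [0.053 0.026 0.195] q6 -0.317 w 0.0321
```

Emit:
move_arm(series=[[[0, 0, -0.3, -8, 255], [0, 0, -0.6, -14, 255]]])

```text
t: 14.05
eef_pos: [0.6494, 0.0161, 0.1417]
tcp_rot: [-1.866, 2.526, 0.01]
wrist_force: [-1.1, 0.8, 1.0]
grip_width: 0.0322
```

```bash
python3 st.py
```

```text
14.05 tcp [0.6494 0.0161 0.1417] rot [-1.866  2.526  0.01 ] F [-1.1  0.8  1. ] T [0.099 0.172 0.153] q6 -0.565 w 0.0322
```

Emit:
move_arm(series=[[[0, 0, -0.3, -7, 255], [0, 0, -0.6, -14, 255]]])

```text
t: 14.25
eef_pos: [0.6494, 0.0161, 0.1414]
tcp_rot: [-1.538, 2.737, 0.009]
wrist_force: [-1.5, 0.6, 3.9]
grip_width: 0.0321
```

```bash
python3 st.py
```

```text
14.25 tcp [0.6494 0.0161 0.1414] rot [-1.538  2.737  0.009] F [-1.5  0.6  3.9] T [0.251 0.419 0.218] q6 -0.814 w 0.0321
```

Contact: sinking has stopped, Fz is rising and the torque is 0.218 N m. From here I turn without sinking, unload slightly, and sample the torque sawtooth.

Emit:
move_arm(series=[[[0, 0, 0.5, -6, 255]]])

```text
t: 14.35
eef_pos: [0.6493, 0.0162, 0.1414]
tcp_rot: [-1.387, 2.817, 0.01]
wrist_force: [0.4, 0.3, -2.2]
grip_width: 0.0323
```

```bash
python3 st.py
```

```text
14.35 tcp [0.6493 0.0162 0.1414] rot [-1.387  2.817  0.01 ] F [ 0.4  0.3 -2.2] T [ 0.001 -0.146  0.184] q6 -0.922 w 0.0323
```

Emit:
move_arm(series=[[[0, 0, 0.2, -6, 255]]])

```text
t: 14.45
eef_pos: [0.6493, 0.0162, 0.1413]
tcp_rot: [-1.232, 2.888, 0.009]
wrist_force: [-0.3, 0.2, 1.9]
grip_width: 0.0318
```

```bash
python3 st.py
```

```text
14.45 tcp [0.6493 0.0162 0.1413] rot [-1.232  2.888  0.009] F [-0.3  0.2  1.9] T [0.122 0.151 0.157] q6 -1.031 w 0.0318
```

Emit:
move_arm(series=[[[0, 0, 0.3, -6, 255]]])

```text
t: 14.55
eef_pos: [0.6492, 0.0162, 0.1414]
tcp_rot: [-1.074, 2.95, 0.009]
wrist_force: [-0.6, 0.4, 0.7]
grip_width: 0.0318
```

```bash
python3 st.py
```

```text
14.55 tcp [0.6492 0.0162 0.1414] rot [-1.074  2.95   0.009] F [-0.6  0.4  0.7] T [0.061 0.125 0.201] q6 -1.14 w 0.0318
```

Emit:
move_arm(series=[[[0, 0, 0.2, -6, 255]]])

```text
t: 14.65
eef_pos: [0.6492, 0.0163, 0.1414]
tcp_rot: [-0.913, 3.004, 0.008]
wrist_force: [-0.9, 1.9, 1.6]
grip_width: 0.0322
```

```bash
python3 st.py
```

```text
14.65 tcp [0.6492 0.0163 0.1414] rot [-0.913  3.004  0.008] F [-0.9  1.9  1.6] T [0.146 0.191 0.224] q6 -1.249 w 0.0322
```

Emit:
move_arm(series=[[[0, 0, 0.2, -6, 255]]])

```text
t: 14.75
eef_pos: [0.6493, 0.0163, 0.1414]
tcp_rot: [-0.749, 3.049, 0.008]
wrist_force: [-0.9, -0.4, 1.0]
grip_width: 0.0322
```

```bash
python3 st.py
```

```text
14.75 tcp [0.6493 0.0163 0.1414] rot [-0.749  3.049  0.008] F [-0.9 -0.4  1. ] T [0.222 0.089 0.231] q6 -1.357 w 0.0322
```

Emit:
move_arm(series=[[[0, 0, 0.2, -6, 255]]])

```text
t: 14.85
eef_pos: [0.6493, 0.0163, 0.1414]
tcp_rot: [-0.583, 3.085, 0.008]
wrist_force: [-0.9, 1.4, 1.6]
grip_width: 0.0321
```

```bash
python3 st.py
```

```text
14.85 tcp [0.6493 0.0163 0.1414] rot [-0.583  3.085  0.008] F [-0.9  1.4  1.6] T [0.148 0.105 0.181] q6 -1.466 w 0.0321
```

The torque peaks at q6≈-0.82 and -1.36 (spacing ≈ 0.54 rad, one click). I'm aiming for q6≈-2.47, which is about 3 clicks.

Emit:
move_arm(series=[[[0, 0, 0.2, -6, 255], [0, 0, 0.2, -12, 255]]])

```text
t: 15.05
eef_pos: [0.6492, 0.0164, 0.1413]
tcp_rot: [-0.252, 3.129, 0.007]
wrist_force: [-0.2, -0.0, 1.7]
grip_width: 0.0324
```

```bash
python3 st.py
```

```text
15.05 tcp [0.6492 0.0164 0.1413] rot [-0.252  3.129  0.007] F [-0.2 -0.   1.7] T [0.109 0.245 0.177] q6 -1.68 w 0.0324
```

Emit:
move_arm(series=[[[0, 0, 0.2, -6, 255], [0, 0, 0.2, -12, 255]]])

```text
t: 15.25
eef_pos: [0.6492, 0.0164, 0.1413]
tcp_rot: [0.082, 3.137, 0.006]
wrist_force: [0.4, 0.5, 0.8]
grip_width: 0.032
```

```bash
python3 st.py
```

```text
15.25 tcp [0.6492 0.0164 0.1413] rot [0.082 3.137 0.006] F [0.4 0.5 0.8] T [0.149 0.085 0.194] q6 -1.894 w 0.032
```

Emit:
move_arm(series=[[[0, 0, 0.2, -6, 255], [0, 0, 0.2, -12, 255]]])

```text
t: 15.45
eef_pos: [0.6492, 0.0165, 0.1413]
tcp_rot: [0.415, 3.111, 0.005]
wrist_force: [-0.1, 0.6, 1.3]
grip_width: 0.0325
```

```bash
python3 st.py
```

```text
15.45 tcp [0.6492 0.0165 0.1413] rot [0.415 3.111 0.005] F [-0.1  0.6  1.3] T [0.159 0.15  0.154] q6 -2.108 w 0.0325
```

Emit:
move_arm(series=[[[0, 0, 0.2, -6, 255], [0, 0, 0.2, -12, 255]]])

```text
t: 15.65
eef_pos: [0.6492, 0.0166, 0.1413]
tcp_rot: [0.744, 3.049, 0.004]
wrist_force: [-0.4, 0.3, 1.6]
grip_width: 0.0322
```

```bash
python3 st.py
```

```text
15.65 tcp [0.6492 0.0166 0.1413] rot [0.744 3.049 0.004] F [-0.4  0.3  1.6] T [0.132 0.142 0.194] q6 -2.323 w 0.0322
```

Emit:
move_arm(series=[[[0, 0, 0.2, -5, 255], [0, 0, 0.2, -9, 255]]])

```text
t: 15.85
eef_pos: [0.6493, 0.0166, 0.1414]
tcp_rot: [0.984, 2.98, 0.004]
wrist_force: [0.5, 1.4, 0.6]
grip_width: 0.0322
```

Emit:
move_arm(series=[[[0, 0, 0.1, 0, 255]]])

```text
t: 15.95
eef_pos: [0.6493, 0.0166, 0.1414]
tcp_rot: [0.983, 2.98, 0.003]
wrist_force: [0.0, 0.9, 1.2]
grip_width: 0.0322
```

```bash
python3 st.py
```

```text
15.95 tcp [0.6493 0.0166 0.1414] rot [0.983 2.98  0.003] F [0.  0.9 1.2] T [0.121 0.194 0.063] q6 -2.483 w 0.0322
```

Emit:
move_arm(series=[[[0, 0, 0, 0, 150], [0, 0, 0, 0, 110], [0, 0, 0, 0, 90], [0, 0, 0, 0, 90]]])

```text
t: 16.35
eef_pos: [0.6493, 0.0165, 0.1412]
tcp_rot: [0.983, 2.98, 0.003]
wrist_force: [-0.6, 0.2, -0.8]
grip_width: 0.0554
```

Emit:
move_arm(series=[[[0, 0, 15, 0, 90], [0, 0, 45, 0, 90], [0, 0, 90, 0, 90], [-20, 0, 130, 0, 60], [-70, 0, 130, 0, 0]]])

```text
t: 16.85
eef_pos: [0.5842, 0.0169, 0.2771]
tcp_rot: [0.978, 2.968, 0.011]
wrist_force: [-0.6, 0.4, 0.5]
grip_width: 0.0777
```

Emit:
move_arm(series=[[[-50, 50, 0, 0, 0], [-100, 100, 0, 0, 0], [-130, 150, 0, 0, 0], [-130, 150, 0, 0, 0], [-130, 150, 0, 0, 0]]])

```text
t: 17.35
eef_pos: [0.4518, 0.1701, 0.2779]
tcp_rot: [0.968, 2.971, 0.015]
wrist_force: [0.8, 0.5, 0.4]
grip_width: 0.0854
```

```bash
python3 st.py; python3 - <<'E'
from h import *
a=bot.camera("side");b=bot.camera("top");cv2.imwrite("pics/s10.png",a);cv2.imwrite("pics/t10.png",b)
cv2.imwrite("pics/fin.png",np.hstack([cv2.resize(a[150:330,180:340],(400,450),interpolation=2),cv2.resize(b[125:285,170:350],(400,450),interpolation=2)]))
E
```

```text
17.35 tcp [0.4518 0.1701 0.2779] rot [0.968 2.971 0.015] F [0.8 0.5 0.4] T [-0.013 -0.025 -0.061] q6 -2.908 w 0.0854
```

View pics/fin.png

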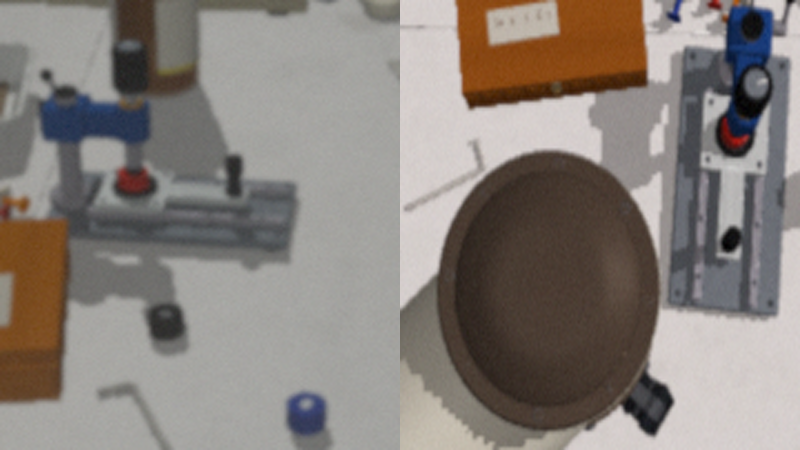

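The final view shows the probe down on the red mount, the tray home, the knob sunk, black and blue where they were, and the arm clear. I'm handing in.

```bash
python3 -c "
from station import bot
print(bot.sign_off())"
```

```text
the job is handed in; nothing more can be done
None
```

The job is done and handed in at about 17.5 s of robot time. The red mount is in the nest, the tray is home, and the probe is pressed on the mount after about three ratchet clicks.

- **Mount:** I set it down in the nest with 4 N of contact. Afterwards it looked flat and centred in the ring in two views.
- **Tray:** I pushed it in by its handle. It travelled about 95 mm along the stand and met the stop with about 13 N of reaction.
- **Knob:** I turned it clockwise in one grip, following it down about 8.2 mm until the probe met the mount. I then turned on until the slip was about 1.66 rad, or 3.2 clicks. That count comes from hand angle and torque: peaks of 0.22–0.23 N m came about 0.54 rad apart, against 0.524 rad per click. I have no direct reading of it.
- **Load on the knob:** the measured vertical hand force stayed within about 4 N down, right at contact, and 2 N up, and was 1–2 N while the ratchet slipped. After letting go, the wrist force was about zero.
- **Final picture:** the probe is on the mount, the tray is home, the arm is clear, and the blue and black mounts were never touched.

Two readings disagreed slightly. The gripper showed widths 1 to 3 mm under the true sizes. On the close approach the knob's top was 4 px from where I predicted it; the grip still held.

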